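Switch on the spindle drive under its red guard

ROBOT

A 6-joint arm with a two-finger parallel gripper is mounted at the origin on the work surface. World frame = base frame: x ahead of the robot, y to its left, z up, the work surface at z = 0. Lengths are in mm, angles in rad, forces in N, time in s.
With the tool pointing down it reaches from about 350 to 775 mm from the base axis. Payload 7.3 kg.
Tool frame: the origin (TCP) lies at the very end of the fingers, on their centre line; the grasp point (between the pads) lies 19 mm behind it; x points along the fingers, y is the direction in which the jaws open and shut, and the axes are right-handed (so a half turn about x gives the same grasp; the last joint's range is limited). The gripper opens to 92 mm and grips with 3 to 60 N. Pads are 19 mm wide; open, the fingers measure 130 mm over their backs; the gripper's body (75 mm by 190 mm) begins 47 mm behind the grasp point.
Start: joints at [-1.317, 0.342, 1.524, -0, 1.275, -0.146], TCP at [204.371, -483.609, 226.741] pointing down, gripper open.
Joint ranges: [-2.53, 2.53], [-0.77, 2.02], [0.04, 2.7], [-1, 4.14], [0.28, 2.66], [-3.11, 3.11]. Speed limits (rad/s): [2.57, 2.57, 3.14, 3.14, 3.14, 3.14].

INTERFACE

Orientations are given as [roll, pitch, yaw] about the fixed x, y, z axes, in that order (R = Rz(yaw) Ry(pitch) Rx(roll)).
In Python, from plant import bot gives the robot as it stands.
- The arm moves only by the tool step_arm, never from a script. Its argument "targets" is a list that holds one entry, the list of rows, each a list of 4 numbers: the shift along the tool's x, y, z in m, then the turn about the tool's x in degrees. A call has exactly 5 rows; each row is the pose to reach, as a shift and turn from the pose measured when the call began, along the tool's axes at that moment; what a row does not reach only later rows make up. A row lasts 1/12 s, in which the tool goes at most 41.7 mm and 7.16 degrees, less where a joint would pass 70% of its speed; a pose out of reach is approached as far as the arm can. A call with a gripper value outside its range is refused whole. "jaw" is the closure, from 0 (fully open) to 1 (shut), set as the call begins (left out, the last holds). The fingers move at their own pace and stop on an object; the grip force is fixed at half the most. Time passes only in rows, so rows that repeat a pose let the fingers close, or fill a call up. It gives the time, the measured TCP pose, the force and the opening at its end, in the units of the state.
- bot.get_obs(): the state, without advancing time (a new reading comes with each control period).
- bot.capture(name): name is "side" or "top"; returns a dict with "color" (420x560x3 uint8, red, green, blue), "depth" (420x560 float32, mm along the optical axis (not along the pixel's ray), 0 where there is no reading), "fov_y" (degrees; the focal length in pixels is half the picture's height over the tangent of half this angle, whatever the lens; pixels are square), "cx", "cy" (the principal point, pixels), "rvec" (rotation vector, rad) and "tvec" (3), from world to camera coordinates, as OpenCV has them. Camera axes: x right, y down, z forward; pixel columns grow to the right and rows downward; lengths in mm; the calibration is good to about 2 mm. A picture is of the moment at which its call begins.
- bot.close_job(): hands the job in, once; it reports no verdict.
The state is a dict: "time": time; "joint_positions": joint angles; "dq": joint speeds; "tau": joint torques, N m; "tool_pos": TCP position; "tcp_rot": TCP orientation; "contact_force": force on the tool from outside, world axes, zero at the start; "moment": the same for the moment, N m; "grip_width": finger opening in mm.
Only numpy, scipy, OpenCV 4.12 (cv2) and the standard library are available. Lean on these libraries where they do the work, as an engineer would, in place of code of your own. Each camera call takes 0.05 s, during which the arm holds its last target. There are 200 camera calls.

TASK

Switch on the balancing machine's spindle drive: with a light fingertip lift the red guard on the console right back until it stays open, flip the toggle beneath it over to ON (over towards the guard's hinge), then tip the guard forward again so that it drops shut over the toggle. Only touch and push, do not pinch or force the switch; leave the yellow-guarded switch and the emergency stop alone and the loose things where they are.

Things in the scene. Friction and masses are not known exactly. Their poses are not given: they have to be found in the camera images.
- console: Grey steel operator console, fixed on the bench: 265 mm deep (x), 400 mm wide (y). Its flat aluminium deck lies 120 mm above the bench, from x = -80 to 125 mm; before it a sloping fascia with lamps and display falls to x = -135. Origin: on the bench under the console. x points from the operator's side (fascia) to the rear; the operator stands across the bench, so the rear is nearest the robot. z up.
- red_switch: Dark steel base plate, 78 x 44 x 4 mm, of the red-guarded switch, flat on the console deck. Origin: on its centre line at deck height (120 mm above the bench); the plate reaches from x = -34 to 44 mm. x points level from the lip side to the hinge side, that is towards the console's rear and the robot; z up. Places below are (x, z) in mm of this frame. Toggle pivot, along y, at (1, 8).
- red_hinge (a point): Middle of the red guard's hinge axis (along y), at (26, 30). The CLOSED guard is a hood 40 mm wide: top face at z = 43 from x = -30 to 34, front wall from (-29, 42) down to (-24, 5), side walls down to z = 5. Behind x = 44 and in front of the front wall nothing of the switch but lip and base plate.
- red_lip (a point): Middle of the free front edge, a 5 mm bead along y, of the guard's lift lip; moves with the guard. The lip, 36 mm wide and 3 mm thick, sticks out from the top of the front wall; closed, its bead is centred at (-47, 41.5) and its underside lies at z = 40 with free space below. Open, it stands near (64, 92).
- red_guard (a joint): Angle (rad) of the red guard, 60 g on a free hinge at its far edge: 0 = shut, 1.95 = back at its stop. Let go below about 1.4 it falls shut, above about 1.6 it falls back and stays. OPEN, its flat back (the former top) runs from (35, 18) up to (64, 92); its side walls, either side of the middle, reach forward to (9, 54) and (24, 91), clear of the toggle.
- red_toggle (a joint): Angle (rad) of the steel bat toggle under the red guard: 0 = OFF, leaning 0.4 rad to the lip side (to the fascia); 0.8 = ON, leaning 0.4 rad to the hinge side. It snaps over its middle (0.4) and stays at either end; takes about 2 N at its tip.
- red_tip (a point): Centre of the round end of the red switch's bat, 27.5 mm from its pivot, bat 9 mm thick near the end. OFF: at (-10, 33); ON: at (12, 33).
- yellow_switch: Base plate of a second switch, the same in all sizes but with a yellow guard, beside the red one on the deck (on either side, 115 mm between middles). Origin and axes as for the red switch. To be left alone.
- yellow_guard (a joint): Angle (rad) of the yellow guard, 0 = closed; stays closed.
- yellow_toggle (a joint): Angle (rad) of the toggle under the yellow guard, 0 = OFF; stays OFF.
- estop (a joint): Travel (m) of the red mushroom emergency stop (40 mm across, top 48 mm above the deck, in a yellow collar) at one end of the deck, at x = 20, y = -145 mm of the console: 0 = out, 0.006 = pressed. Must not be pressed.
- bearing_cup: Loose steel bearing cup, 28 mm across, 20 mm tall, standing open end up on the deck behind and between the two switches; origin at the centre of its underside.
- joint_cross: Loose steel universal-joint cross, 80 x 80 x 28 mm, on the bench to the right of the console; origin at the centre of its underside.
- grease_cartridge: Loose white and red grease cartridge, 54 mm across, 235 mm tall, standing on the bench to the left; origin at the centre of its foot.
- spray_can: Loose yellow spray can, 66 mm across, 190 mm tall, standing on the bench to the left; origin at the centre of its foot.
- green_box: Loose green parts box, 85 x 60 x 40 mm, on the bench to the left; origin at the centre of its underside.
- blue_box: Loose blue parts box, 70 x 55 x 35 mm, standing on the green box; origin at the centre of its underside.
- hammer: Loose hammer lying on the bench to the right, handle along its -x.
- screwdriver: Loose screwdriver lying on the bench to the right, handle along its -x.

How it is judged (in metres and radians):
On the way, in this order (a step that is already met when the one before it is completed fails the run):
1. the red guard is swung right back and stays there with the toggle still OFF (value of joint red_guard above 1.7 rad and value of joint red_toggle below 0.25 rad), for 0.2 s.
2. the toggle is flipped to ON with the guard still open (value of joint red_toggle above 0.68 rad and value of joint red_guard above 1 rad), for 0.2 s.
At the end, for the whole second after the job is handed in: The red switch's toggle is ON (beyond 0.68 rad), the red guard lies shut over it (within 0.06 rad), the yellow guard is shut and its toggle OFF, the emergency stop is out, and every loose thing is within 15 mm of where it was (value of joint red_toggle above 0.68 rad and value of joint each of red_guard, yellow_guard below 0.06 rad and value of joint yellow_toggle below 0.1 rad and value of joint estop below 0.0015 m and distance of each of bearing_cup, joint_cross, grease_cartridge, spray_can, green_box, blue_box, hammer, screwdriver from where it was at the start of the episode below 0.015 m); the robot touches nothing.
It fails at once if the yellow guard is lifted or its toggle moved (value of joint yellow_guard above 0.15 rad or value of joint yellow_toggle above 0.2 rad).
It fails at once if the emergency stop is pressed (value of joint estop above 0.003 m).
It fails at once if the red switch is pinched or forced (more than 30 N from the fingers) (contact force between the fingers and red_switch above 30 N).
It fails at once if a loose thing is pushed away, lifted or carried (moved more than 20 mm) (distance of any of bearing_cup, joint_cross, grease_cartridge, spray_can, green_box, blue_box, hammer, screwdriver from where it was at the start of the episode above 0.02 m).
It also fails if it takes over 51 s, if anything falls off the work surface, if the arm or the gripper's body presses on something with over 40 N, if the wrist force passes 120 N, or if a joint passes its speed limit or range.

## Working session

There is one attempt and no reset: what is moved stays moved. The work goes in short steps, Python scripts to look and compute and a tool call to move; the robot and the scene stay as the last step left them, time stands still between calls to the robot, and variables do not carry over. Pictures are saved under pics/ and viewed, about 8 in all and at most 12, crops included, and the job is handed in when it is done.

Besides the shell and the picture viewer there is one more tool, called in YAML: its name, and indented under it one key for each argument. step_arm: Moves the arm, as the interface text tells. Its arguments: {"type":"object","properties":{"targets":{"type":"array","items":{"type":"array","items":{"type":"array","items":{"type":"number"}}}},"jaw":{"type":"number"}},"required":["targets"]}

```bash
ls; mkdir -p pics
cat > h.py <<'E'
import numpy as np, cv2
from plant import bot
from scipy.spatial.transform import Rotation as R
def cloud(c):
    H,W=c["depth"].shape; f=H/2/np.tan(np.radians(c["fov_y"])/2)
    v,u=np.mgrid[:H,:W]; d=c["depth"]
    p=np.stack([(u-c["cx"])/f*d,(v-c["cy"])/f*d,d],-1)
    M=cv2.Rodrigues(np.array(c["rvec"],float))[0]
    w=(p-np.array(c["tvec"]).ravel())@M
    w[d==0]=np.nan
    return w
def save(c,n): cv2.imwrite("pics/"+n+".png",c["color"][:,:,::-1])
E
python3 - <<'E'
from h import *
for n in ("side","top"):
    c=bot.capture(n); save(c,n+"0"); np.savez(n+"0.npz",**c)
    M=cv2.Rodrigues(np.array(c["rvec"],float))[0]
    print(n,c["fov_y"],c["cx"],c["cy"],-M.T@np.array(c["tvec"]).ravel())
print(bot.get_obs())
E
```

```text
pics
side 51.459326571251694 269.61326916480726 207.9724755156649 [  415.99065929 -1018.5185598    906.80385896]
top 51.7939908639209 278.0745876879516 210.68263329085806 [ 220.29989506  -25.83308803 1571.77794119]
{'time': 0.1, 'joint_positions': array([-1.31701146e+00,  3.42654029e-01,  1.52492698e+00, -2.25381834e-05,
        1.27538729e+00, -1.45986889e-01]), 'dq': array([ 0.00127301, -0.00090656, -0.00238007,  0.00087842,  0.00251244,
        0.00015081]), 'tau': array([ 1.61874119e-03, -4.32005847e+01, -2.44693279e+01,  7.20303459e-02,
        5.26095985e-02, -5.39410462e-05]), 'tool_pos': array([ 204.26258996, -483.23986074,  226.1120312 ]), 'tcp_rot': array([-1.70111699,  1.56942052,  1.840254  ]), 'contact_force': array([ 0.24042554, -0.35741028,  0.48447453]), 'moment': array([-0.0085258 , -0.03660595,  0.01891178]), 'grip_width': 91.81515157189692}
```

View pics/side0.png

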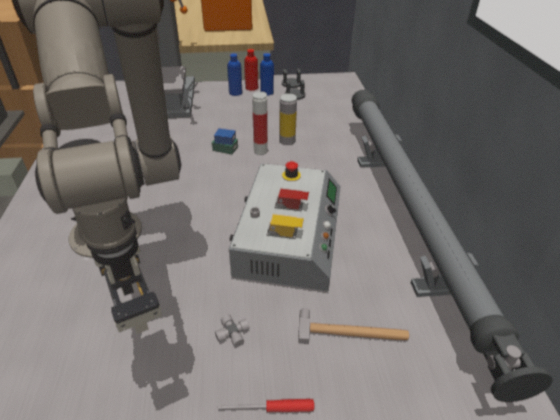

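View pics/top0.png

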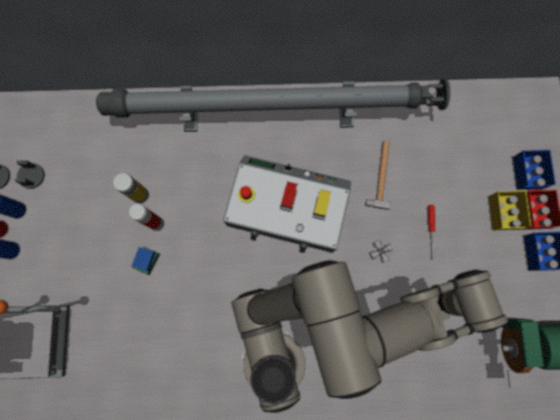

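The side view shows the red guard at about (292,196), yellow at (286,224), the e-stop at (291,170) and the cup at (255,212). In the top view red is at (289,195), yellow at (322,204), the e-stop at (246,193) and the cup at (299,228). The arm is clear of the console.

```bash
cat > m.py <<'E'
from h import *
for n in ("side","top"):
    c=dict(np.load(n+"0.npz")); w=cloud(c); hsv=cv2.cvtColor(c["color"],cv2.COLOR_RGB2HSV)
    h,s,v=[hsv[...,i].astype(int) for i in range(3)]
    X=np.nan_to_num(w)
    roi=(X[...,0]>300)&(X[...,0]<760)&(abs(X[...,1])<330)&(X[...,2]>110)&(X[...,2]<185)
    deck=roi&(s<60)&(abs(X[...,2]-120)<6)&(v>100)
    k,lab=cv2.connectedComponents(deck.astype(np.uint8))
    b=np.bincount(lab[lab>0]).argmax(); D=X[lab==b]
    r=cv2.minAreaRect(D[:,:2].astype(np.float32)); print(n,"deck z",np.median(D[:,2]),r)
    for nm,m in (("red",(s>120)&((h<8)|(h>172))),("yel",(s>120)&(h>18)&(h<35))):
        k,lab,st,ce=cv2.connectedComponentsWithStats((m&roi).astype(np.uint8))
        for i in range(1,k):
            if st[i,4]<25: continue
            P=X[lab==i]; zt=np.percentile(P[:,2],90); T=P[P[:,2]>zt-6]
            print(nm,st[i,4],ce[i].round(),"ztop",zt.round(1),"top mean",T.mean(0).round(1),cv2.minAreaRect(T[:,:2].astype(np.float32)))
E
python3 m.py
```

```text
side deck z 119.93150825086292 ((537.7128295898438, -60.018646240234375), (403.1775817871094, 222.07977294921875), 74.05375671386719)
red 89 [291. 166.] ztop 167.3 top mean [575.5  72.5 165.1] ((574.7113647460938, 72.84628295898438), (29.030818939208984, 31.85841941833496), 42.67392349243164)
red 357 [292. 197.] ztop 164.4 top mean [561.2 -70.8 162.9] ((562.8125610351562, -71.62821960449219), (40.77738952636719, 76.92892456054688), 72.75454711914062)
yel 82 [291. 177.] ztop 127.4 top mean [574.3  66.2 125.2] ((574.5180053710938, 69.19685363769531), (46.27477264404297, 53.506526947021484), 86.48686981201172)
yel 481 [286. 224.] ztop 164.4 top mean [ 530.6 -180.6  162.8] ((532.1353759765625, -178.5424346923828), (41.867671966552734, 80.23648834228516), 73.15010070800781)
top deck z 120.65093453235964 ((537.40234375, -59.71250915527344), (400.2839660644531, 219.20936584472656), 74.25334167480469)
red 241 [289. 195.] ztop 167.7 top mean [560.8 -65.6 165.1] ((562.5894775390625, -66.37632751464844), (34.714942932128906, 78.31240844726562), 74.175537109375)
red 89 [245. 192.] ztop 170.8 top mean [576.1  80.1 168.5] ((576.343017578125, 80.2945327758789), (29.396137237548828, 28.91233253479004), 33.786415100097656)
yel 72 [247. 197.] ztop 141.9 top mean [568.2  69.  146.4] ((566.61376953125, 73.38264465332031), (14.558972358703613, 38.48459243774414), 31.903411865234375)
yel 257 [322. 203.] ztop 168.0 top mean [ 530.7 -175.2  165.5] ((531.53369140625, -175.53009033203125), (35.42893981933594, 80.19400024414062), 73.92456817626953)
```

```bash
cat >> h.py <<'E'
S=np.array([554.8,-65.8,120.]); A=np.radians(164.15)
XS=np.array([np.cos(A),np.sin(A),0]); YS=np.array([-np.sin(A),np.cos(A),0]); ZS=np.array([0,0,1.])
F=np.stack([XS,YS,ZS],1)
def state():
    o=bot.get_obs(); return o,R.from_euler("xyz",o["tcp_rot"]).as_matrix(),F.T@(np.array(o["tool_pos"])-S)
def bead(th):
    a=np.arctan2(11.5,-73)-th; r=np.hypot(73,11.5); return 26+r*np.cos(a),30+r*np.sin(a)
def show():
    o,T,p=state(); print("t",round(o["time"],2),"switch xyz",p.round(1),"F(sw)",(F.T@np.array(o["contact_force"])).round(2),"w",round(o["grip_width"],1))
def rows(pts):
    """pts: switch-frame (x,y,z) mm TCP targets -> tool shifts in m"""
    o,T,p=state(); show()
    for q in pts: print((T.T@F@(np.array(q)-p)/1000).round(4).tolist(), q)
    e=T.T@YS; t=np.degrees(np.arctan2(e[2],e[1])); print("turn",[round(x,1) for x in (t,t-180*np.sign(t))],"q6",o["joint_positions"][5], "tool x",T[:,0].round(3))
E
python3 - <<'E'
from h import *
rows([(-90,0,150),(-75,0,140),(-75,0,25)])
o,T,p=state(); print(T.round(3))
E
```

```text
t 0.1 switch xyz [223.2 497.3 106.1] F(sw) [-0.33  0.28  0.48] w 91.8
[-0.0435, -0.1918, -0.5556] (-90, 0, 150)
[-0.0335, -0.2012, -0.5439] (-75, 0, 140)
[0.0815, -0.201, -0.5438] (-75, 0, 25)
turn [np.float64(38.8), np.float64(-141.2)] q6 -0.14598688933132253 tool x [-0.     0.001 -1.   ]
[[-0.     0.389 -0.921]
 [ 0.001 -0.921 -0.389]
 [-1.    -0.001 -0.   ]]
```

step_arm:
  targets:
    - [[-0.044,-0.012,-0.035,7],[-0.044,-0.024,-0.07,14],[-0.044,-0.036,-0.105,21],[-0.044,-0.048,-0.14,28],[-0.044,-0.06,-0.175,35]]
  jaw: 1

```text
time: 0.52
tool_pos: [336.3, -364.9, 270.3]
tcp_rot: [-1.191, 1.569, 1.775]
contact_force: [0.5, -0.5, -0.1]
grip_width: 63.2
```

```bash
python3 -c "
from h import *
rows([(-90,0,150),(-75,0,140)])"
```

```text
t 0.52 switch xyz [128.5 347.4 150.3] F(sw) [-0.56  0.32 -0.14] w 63.2
[0.0006, -0.3236, -0.2524] (-90, 0, 150)
[0.0106, -0.3251, -0.2375] (-75, 0, 140)
turn [np.float64(5.8), np.float64(-174.2)] q6 0.7653170372728147 tool x [-0.     0.001 -1.   ]
```

step_arm:
  targets:
    - [[0,-0.032,-0.025,2],[0,-0.064,-0.05,4],[0,-0.096,-0.075,5.8],[0,-0.128,-0.1,5.8],[0,-0.16,-0.125,5.8]]

```text
time: 0.93
tool_pos: [488.4, -227.5, 270.2]
tcp_rot: [-0.823, 1.569, 2.041]
contact_force: [0.2, -0.3, 0.6]
grip_width: 29.5
```

```bash
python3 -c "
from h import *
rows([(-90,0,150),(-75,0,140)])"
```

```text
t 0.93 switch xyz [ 19.7 173.6 150.2] F(sw) [-0.31  0.23  0.56] w 29.5
[0.0003, -0.1737, -0.1096] (-90, 0, 150)
[0.0103, -0.1737, -0.0946] (-75, 0, 140)
turn [np.float64(-0.0), np.float64(180.0)] q6 1.2690804765945296 tool x [-0.001  0.002 -1.   ]
```

step_arm:
  targets:
    - [[0,-0.035,-0.022,0],[0,-0.07,-0.044,0],[0,-0.105,-0.066,0],[0,-0.14,-0.088,0],[0,-0.174,-0.11,0]]

```text
time: 1.35
tool_pos: [642.9, -88.2, 269.8]
tcp_rot: [-0.536, 1.568, 2.329]
contact_force: [-0.0, -0.5, 0.9]
grip_width: 1.0
```

step_arm:
  targets:
    - [[0,0,0,0],[0,0,0,0],[0,0,0,0],[0,0,0,0],[0,0,0,0]]

```text
time: 1.77
tool_pos: [642.1, -89.5, 270.3]
tcp_rot: [-0.498, 1.569, 2.365]
contact_force: [0.1, -0.3, 0.2]
grip_width: 0.2
```

```bash
python3 -c "
from h import *
rows([(-75,0,140),(-75,0,25)])
for n in ('side','top'):
    c=bot.capture(n); save(c,n+'1'); np.savez(n+'1.npz',**c)
a=cv2.imread('pics/side1.png')[130:270,200:370]; b=cv2.imread('pics/top1.png')[140:280,210:370]
cv2.imwrite('pics/c1.png',np.hstack([cv2.resize(a,(510,420)),cv2.resize(b,(480,420))])[:, :790])
"
```

```text
t 1.77 switch xyz [-90.5  -1.  150.3] F(sw) [-0.18  0.21  0.18] w 0.2
[0.0103, 0.001, 0.0154] (-75, 0, 140)
[0.1253, 0.0012, 0.0152] (-75, 0, 25)
turn [np.float64(-0.1), np.float64(179.9)] q6 1.5921628137728223 tool x [-0.001  0.001 -1.   ]
```

View pics/c1.png

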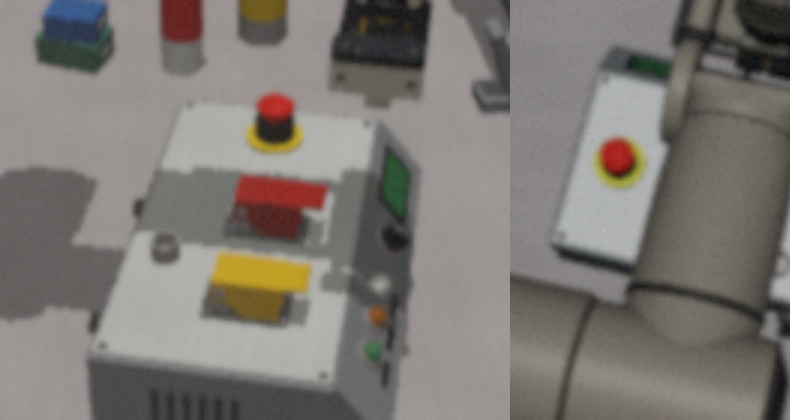

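The crop shows the closed fingertip at about (326,164) in the side image, in front of the red lip and above it. Both switches are shut. I'll check the gripper's shape in the depth cloud before going down.

```bash
python3 -c "
from h import *
c=dict(np.load('side1.npz')); w=cloud(c); p=(w-S)@F
o,T,t=state(); d=p-t
m=(np.abs(d[...,0])<120)&(np.abs(d[...,1])<140)&(d[...,2]>-15)&(d[...,2]<150)
for z in range(-10,150,10):
    k=m&(d[...,2]>=z)&(d[...,2]<z+10)
    if k.sum()>2: print(z,k.sum(),'x',np.percentile(d[k][:,0],[2,98]).round(),'y',np.percentile(d[k][:,1],[2,50,98]).round())
a=cv2.imread('pics/side1.png')[90:200,290:370]; cv2.imwrite('pics/c2.png',cv2.resize(a,None,fx=5,fy=5,interpolation=cv2.INTER_CUBIC))
"
```

```text
0 9 x [-8. 11.] y [ 5.  9. 13.]
10 21 x [-9. 12.] y [14. 16. 20.]
60 54 x [-35.  37.] y [-81.  86.  89.]
70 129 x [-35.  37.] y [-80.  86.  90.]
80 242 x [-34.  37.] y [-81.  18.  91.]
90 189 x [-35.  36.] y [-76.  91.  96.]
100 482 x [-33.  35.] y [-71.  72.  97.]
110 90 x [-29.  27.] y [ 8. 15. 82.]
120 79 x [-24.  23.] y [ 8. 14. 19.]
130 84 x [-24.  21.] y [-6. 14. 18.]
140 75 x [-21.  21.] y [ 8. 14. 19.]
```

View pics/c2.png

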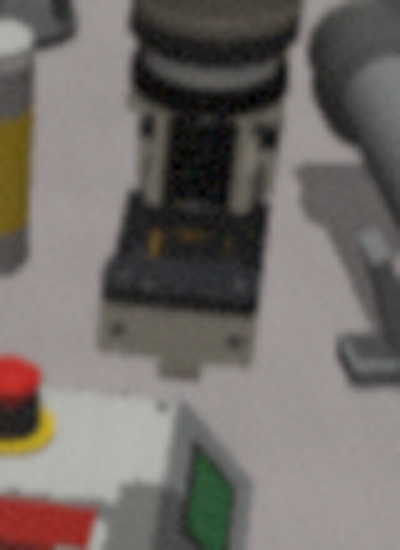

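The gripper matches the given sizes, and the tip face is about 9.5 mm from the tool axis. Next I go down in front of the lip.

step_arm:
  targets:
    - [[0.025,0.001,0.005,0],[0.05,0.001,0.01,0],[0.08,0.001,0.015,0],[0.11,0.001,0.015,0],[0.125,0.001,0.015,0]]

```text
time: 2.28
tool_pos: [625.2, -86.3, 142.3]
tcp_rot: [-0.164, 1.565, 2.698]
contact_force: [-0.5, -0.5, -0.6]
grip_width: 0.8
```

step_arm:
  targets:
    - [[0,0,0.002,0],[0,0,0.004,0],[0,0,0.006,0],[0,0,0.007,0],[0,0,0.008,0]]

```text
time: 2.7
tool_pos: [618.1, -84.4, 144.1]
tcp_rot: [-0.345, 1.568, 2.516]
contact_force: [0.7, 0.5, -0.1]
grip_width: 0.4
```

```bash
python3 -c "
from h import *
rows([(-64,0,25)])
c=bot.capture('side'); save(c,'side2')
a=cv2.imread('pics/side2.png')[150:250,220:360]; cv2.imwrite('pics/c3.png',cv2.resize(a,None,fx=5,fy=5,interpolation=cv2.INTER_CUBIC))
"
```

```text
t 2.7 switch xyz [-66.    0.6  24.1] F(sw) [-0.55 -0.69 -0.12] w 0.4
[-0.0009, -0.0006, 0.002] (-64, 0, 25)
turn [np.float64(-0.2), np.float64(179.8)] q6 1.5912336298919612 tool x [-0.003  0.002 -1.   ]
```

View pics/c3.png

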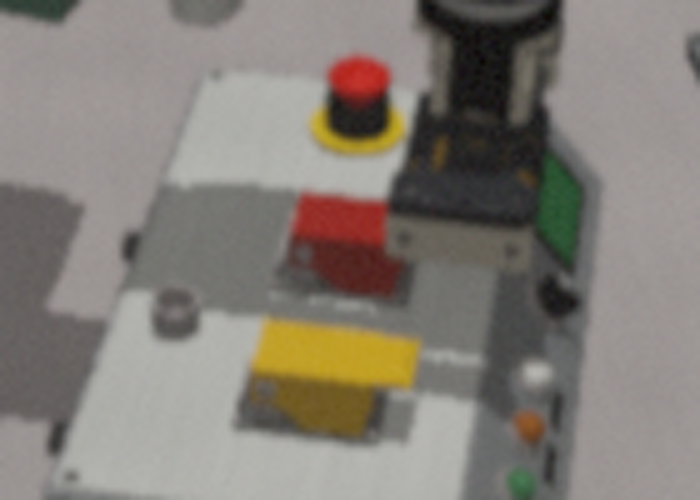

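The fingers are in front of the red lip with the body overhanging it, nothing is touched yet. I now feel forward for the bead.

step_arm:
  targets:
    - [[0,0,0.001,0],[0,0,0.002,0],[0,0,0.003,0],[0,0,0.004,0],[0,0,0.005,0]]

```text
time: 3.17
tool_pos: [614.2, -83.2, 144.4]
tcp_rot: [-1.404, 1.57, 1.458]
contact_force: [6.6, -1.2, 0.7]
grip_width: 0.4
```

step_arm:
  targets:
    - [[0,0,0.0005,0],[0,0,0.001,0],[0,0,0.0015,0],[0,0,0.002,0],[0,0,0.002,0]]

```text
time: 3.58
tool_pos: [614.2, -83.2, 145.3]
tcp_rot: [-2.882, 1.566, -0.02]
contact_force: [8.4, -2.6, 1.5]
grip_width: 0.5
```

```bash
python3 -c "
from h import *
show()"
```

```text
t 3.58 switch xyz [-61.9   0.5  25.3] F(sw) [-8.82  0.22  1.48] w 0.5
```

step_arm:
  targets:
    - [[-0.002,0,0.0005,0],[-0.004,0,0.001,0],[-0.006,0,0.0015,0],[-0.008,0,0.002,0],[-0.01,0,0.003,0]]

```text
time: 4.0
tool_pos: [611.8, -82.5, 155.8]
tcp_rot: [-2.94, 1.564, -0.078]
contact_force: [5.6, -1.9, 1.4]
grip_width: 0.1
```

```bash
python3 -c "
from h import *
show()
c=bot.capture('side'); save(c,'side3')
a=cv2.imread('pics/side3.png')[150:250,220:360]; cv2.imwrite('pics/c4.png',cv2.resize(a,None,fx=5,fy=5,interpolation=cv2.INTER_CUBIC))
"
```

```text
t 4.0 switch xyz [-59.4   0.5  35.8] F(sw) [-5.89  0.28  1.44] w 0.1
```

View pics/c4.png

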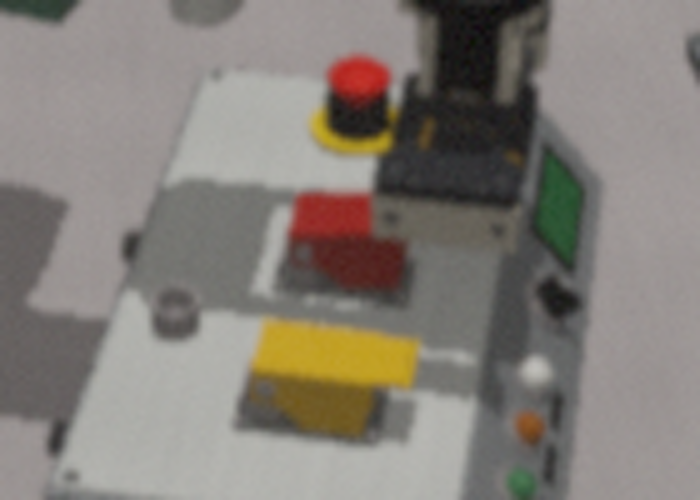

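The guard side wall has begun to tilt, and the finger moved 2.5 mm in x and 10.5 mm in z as the bead's arc predicts. So it rises with the finger; I follow the arc.

```bash
cat >> h.py <<'E'
S=S-2.7*XS
def arc(ths,press=0.8):
    o,T,p=state(); show()
    for th in ths:
        x,z=bead(th); d=np.interp(th,[.8,1.3],[16,11])
        q=np.array([x-12+press,0,z-d]); print(round(th,2),"[%.4f,%.4f,%.4f,0]"%tuple(T.T@F@(q-p)/1000),q.round(1))
E
python3 -c "
from h import *
arc(np.arange(1,19)*.06+.12)"
```

```text
t 4.05 switch xyz [-56.6   0.5  36.3] F(sw) [-4.25 -0.48  2.03] w 0.2
0.18 [-0.0021,-0.0005,0.0017,0] [-55.    0.   38.4]
0.24 [-0.0063,-0.0005,0.0032,0] [-53.4   0.   42.5]
0.3 [-0.0103,-0.0005,0.0050,0] [-51.5   0.   46.6]
0.36 [-0.0142,-0.0005,0.0071,0] [-49.5   0.   50.5]
0.42 [-0.0180,-0.0005,0.0093,0] [-47.2   0.   54.3]
0.48 [-0.0217,-0.0005,0.0118,0] [-44.6   0.   57.9]
0.54 [-0.0252,-0.0005,0.0146,0] [-41.9   0.   61.4]
0.6 [-0.0285,-0.0005,0.0175,0] [-39.    0.   64.7]
0.66 [-0.0317,-0.0005,0.0206,0] [-35.8   0.   67.8]
0.72 [-0.0347,-0.0005,0.0239,0] [-32.5   0.   70.8]
0.78 [-0.0374,-0.0005,0.0274,0] [-29.    0.   73.5]
0.84 [-0.0404,-0.0005,0.0310,0] [-25.4   0.   76.4]
0.9 [-0.0433,-0.0005,0.0348,0] [-21.6   0.   79.3]
0.96 [-0.0460,-0.0004,0.0387,0] [-17.6   0.   82. ]
1.02 [-0.0484,-0.0004,0.0427,0] [-13.6   0.   84.4]
1.08 [-0.0506,-0.0004,0.0468,0] [-9.5  0.  86.6]
1.14 [-0.0526,-0.0004,0.0510,0] [-5.2  0.  88.5]
1.2 [-0.0543,-0.0004,0.0553,0] [-0.9  0.  90.2]
```

step_arm:
  targets:
    - [[-0.002,0,0.0015,0],[-0.006,0,0.003,0],[-0.01,0,0.005,0],[-0.014,0,0.007,0],[-0.018,0,0.0093,0]]

```text
time: 4.47
tool_pos: [603.2, -80.1, 175.1]
tcp_rot: [-2.992, 1.562, -0.13]
contact_force: [5.1, -1.9, 2.3]
grip_width: 0.5
```

```bash
python3 -c "
from h import *
arc(np.arange(1,16)*.06+.42)
c=bot.capture('side'); save(c,'side4')
a=cv2.imread('pics/side4.png')[150:250,220:360]; cv2.imwrite('pics/c5.png',cv2.resize(a,None,fx=5,fy=5,interpolation=cv2.INTER_CUBIC))"
```

```text
t 4.47 switch xyz [-47.8   0.5  55.1] F(sw) [-5.45  0.42  2.33] w 0.5
0.48 [-0.0029,-0.0005,0.0031,0] [-44.6   0.   57.9]
0.54 [-0.0064,-0.0005,0.0058,0] [-41.9   0.   61.4]
0.6 [-0.0097,-0.0005,0.0087,0] [-39.    0.   64.7]
0.66 [-0.0129,-0.0005,0.0118,0] [-35.8   0.   67.8]
0.72 [-0.0159,-0.0005,0.0151,0] [-32.5   0.   70.8]
0.78 [-0.0186,-0.0005,0.0186,0] [-29.    0.   73.5]
0.84 [-0.0216,-0.0005,0.0222,0] [-25.4   0.   76.4]
0.9 [-0.0245,-0.0005,0.0260,0] [-21.6   0.   79.3]
0.96 [-0.0272,-0.0005,0.0299,0] [-17.6   0.   82. ]
1.02 [-0.0297,-0.0005,0.0339,0] [-13.6   0.   84.4]
1.08 [-0.0319,-0.0004,0.0380,0] [-9.5  0.  86.6]
1.14 [-0.0338,-0.0004,0.0422,0] [-5.2  0.  88.5]
1.2 [-0.0356,-0.0004,0.0465,0] [-0.9  0.  90.2]
1.26 [-0.0370,-0.0004,0.0509,0] [ 3.4  0.  91.6]
1.32 [-0.0380,-0.0004,0.0553,0] [ 7.8  0.  92.6]
```

View pics/c5.png

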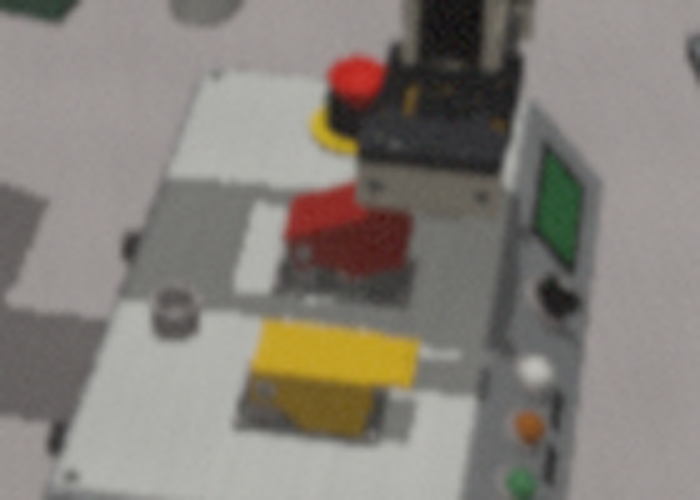

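The guard is clearly tilted up by about 0.4 rad, following the finger with 5 N. I continue along the arc.

step_arm:
  targets:
    - [[-0.003,0,0.003,0],[-0.0065,0,0.006,0],[-0.01,0,0.009,0],[-0.013,0,0.012,0],[-0.016,0,0.015,0]]

```text
time: 4.93
tool_pos: [587.0, -75.4, 191.2]
tcp_rot: [-2.939, 1.565, -0.077]
contact_force: [0.1, -0.5, 0.5]
grip_width: 0.2
```

```bash
python3 -c "
from h import *
arc(np.arange(1,16)*.06+.72)"
```

```text
t 4.93 switch xyz [-30.9   0.5  71.2] F(sw) [-0.23  0.48  0.45] w 0.2
0.78 [-0.0023,-0.0005,0.0019,0] [-29.    0.   73.5]
0.84 [-0.0052,-0.0005,0.0055,0] [-25.4   0.   76.4]
0.9 [-0.0082,-0.0004,0.0093,0] [-21.6   0.   79.3]
0.96 [-0.0109,-0.0004,0.0132,0] [-17.6   0.   82. ]
1.02 [-0.0133,-0.0004,0.0172,0] [-13.6   0.   84.4]
1.08 [-0.0155,-0.0004,0.0213,0] [-9.5  0.  86.6]
1.14 [-0.0175,-0.0004,0.0255,0] [-5.2  0.  88.5]
1.2 [-0.0192,-0.0004,0.0298,0] [-0.9  0.  90.2]
1.26 [-0.0206,-0.0004,0.0342,0] [ 3.4  0.  91.6]
1.32 [-0.0216,-0.0004,0.0386,0] [ 7.8  0.  92.6]
1.38 [-0.0219,-0.0004,0.0430,0] [12.2  0.  92.9]
1.44 [-0.0219,-0.0003,0.0474,0] [16.7  0.  92.9]
1.5 [-0.0217,-0.0003,0.0519,0] [21.1  0.  92.6]
1.56 [-0.0212,-0.0003,0.0563,0] [25.5  0.  92.1]
1.62 [-0.0205,-0.0003,0.0606,0] [29.9  0.  91.3]
```

step_arm:
  targets:
    - [[-0.003,0,0.003,0],[-0.006,0,0.006,0],[-0.009,0,0.0095,0],[-0.0115,0,0.0135,0],[-0.014,0,0.0175,0]]

```text
time: 5.35
tool_pos: [569.5, -70.4, 205.1]
tcp_rot: [-2.913, 1.566, -0.051]
contact_force: [0.2, 0.5, 0.6]
grip_width: 0.3
```

```bash
python3 -c "
from h import *
arc(np.arange(1,17)*.06+1.02)
c=bot.capture('side'); save(c,'side5')
a=cv2.imread('pics/side5.png')[150:250,220:360]; cv2.imwrite('pics/c6.png',cv2.resize(a,None,fx=5,fy=5,interpolation=cv2.INTER_CUBIC))"
```

```text
t 5.35 switch xyz [-12.7   0.4  85.1] F(sw) [-0.09 -0.56  0.61] w 0.3
1.08 [-0.0015,-0.0004,0.0032,0] [-9.5  0.  86.6]
1.14 [-0.0034,-0.0004,0.0074,0] [-5.2  0.  88.5]
1.2 [-0.0051,-0.0004,0.0117,0] [-0.9  0.  90.2]
1.26 [-0.0066,-0.0004,0.0161,0] [ 3.4  0.  91.6]
1.32 [-0.0075,-0.0003,0.0205,0] [ 7.8  0.  92.6]
1.38 [-0.0078,-0.0003,0.0249,0] [12.2  0.  92.9]
1.44 [-0.0079,-0.0003,0.0293,0] [16.7  0.  92.9]
1.5 [-0.0077,-0.0003,0.0337,0] [21.1  0.  92.6]
1.56 [-0.0072,-0.0003,0.0382,0] [25.5  0.  92.1]
1.62 [-0.0064,-0.0003,0.0425,0] [29.9  0.  91.3]
1.68 [-0.0054,-0.0003,0.0468,0] [34.2  0.  90.3]
1.74 [-0.0041,-0.0002,0.0511,0] [38.4  0.  89. ]
1.8 [-0.0026,-0.0002,0.0553,0] [42.6  0.  87.5]
1.86 [-0.0009,-0.0002,0.0593,0] [46.6  0.  85.7]
1.92 [0.0012,-0.0002,0.0633,0] [50.6  0.  83.7]
1.98 [0.0034,-0.0002,0.0671,0] [54.4  0.  81.4]
```

View pics/c6.png

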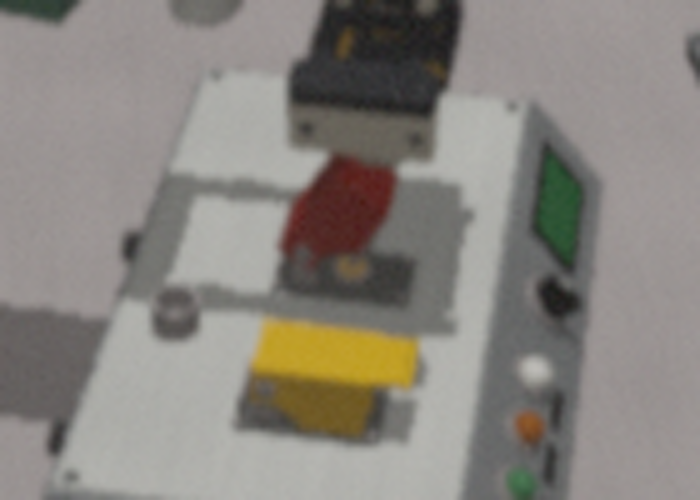

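The guard is at about 1 rad and follows the finger. Two more arc moves should take it over the top.

step_arm:
  targets:
    - [[-0.0015,0,0.004,0],[-0.0035,0,0.008,0],[-0.005,0,0.012,0],[-0.0065,0,0.0165,0],[-0.0075,0,0.021,0]]

```text
time: 5.82
tool_pos: [548.5, -64.3, 213.3]
tcp_rot: [-2.929, 1.565, -0.067]
contact_force: [-0.1, 0.4, 0.2]
grip_width: 0.2
```

step_arm:
  targets:
    - [[0,0,0.005,0],[0,0,0.01,0],[0,0,0.015,0],[0,0,0.02,0],[0.001,0,0.025,0]]

```text
time: 6.23
tool_pos: [524.0, -57.3, 212.2]
tcp_rot: [-2.936, 1.565, -0.074]
contact_force: [0.0, -0.3, 0.8]
grip_width: 0.4
```

step_arm:
  targets:
    - [[0.0,0,0.002,0],[0.0,0,0.004,0],[0,0,0.006,0],[0,0,0.007,0],[0,0,0.007,0]]

```text
time: 6.65
tool_pos: [517.2, -55.3, 212.2]
tcp_rot: [-2.931, 1.565, -0.069]
contact_force: [0.6, 0.8, 0.2]
grip_width: 0.3
```

```bash
python3 -c "
from h import *
rows([(-30,0,100),(-30,0,31)])
c=bot.capture('side'); save(c,'side6')
a=cv2.imread('pics/side6.png')[150:250,220:360]; cv2.imwrite('pics/c7.png',cv2.resize(a,None,fx=5,fy=5,interpolation=cv2.INTER_CUBIC))"
```

```text
t 6.65 switch xyz [41.7  0.2 92.2] F(sw) [-0.33 -0.9   0.21] w 0.3
[-0.0073, -0.0004, -0.0718] (-30, 0, 100)
[0.0617, -0.0003, -0.0714] (-30, 0, 31)
turn [np.float64(-0.2), np.float64(179.8)] q6 1.5954254071870215 tool x [ 0.006 -0.    -1.   ]
```

View pics/c7.png

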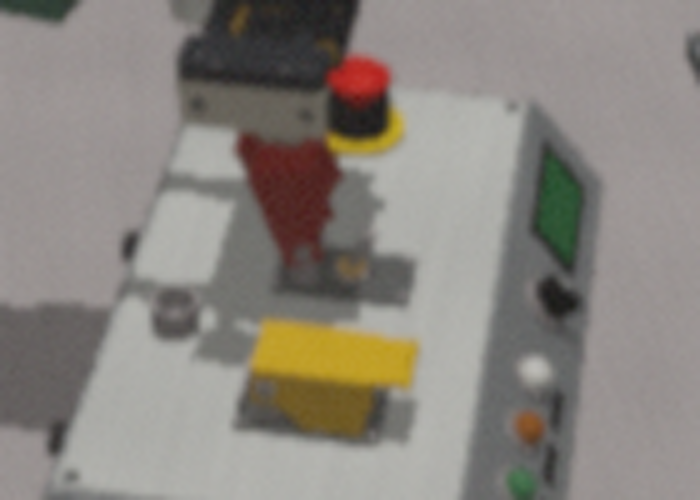

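The guard stands fully open past vertical. The toggle tip (orange end at crop (350,268)) still leans to the lip side. I back off up and forward, then go down in front of the toggle.

step_arm:
  targets:
    - [[-0.01,0,-0.015,0],[-0.013,0,-0.03,0],[-0.013,0,-0.05,0],[-0.01,0,-0.07,0],[-0.005,0,-0.08,0]]

```text
time: 7.12
tool_pos: [596.3, -78.2, 217.9]
tcp_rot: [-2.992, 1.563, -0.13]
contact_force: [-0.2, -0.4, 0.4]
grip_width: 0.8
```

step_arm:
  targets:
    - [[0.015,0,0,0],[0.03,0,0,0],[0.045,0,0,0],[0.055,0,0,0],[0.06,0,0,0]]

```text
time: 7.53
tool_pos: [595.8, -78.0, 155.9]
tcp_rot: [-2.918, 1.566, -0.056]
contact_force: [0.5, -0.5, 0.4]
grip_width: 0.4
```

```bash
python3 -c "
from h import *
rows([(-28,0,31),(-12,0,31)])
for n in ('side','top'):
    c=bot.capture(n); save(c,n+'7'); w=cloud(c); p=(w-S)@F
    hsv=cv2.cvtColor(c['color'],cv2.COLOR_RGB2HSV); m=((hsv[...,0]<8)|(hsv[...,0]>172))&(hsv[...,1]>110)&(abs(p[...,1])<45)&(p[...,2]>10)&(p[...,2]<130)&(abs(p[...,0])<110)
    q=p[m]; print(n,len(q)); 
    if len(q)>10: print(np.percentile(q,[2,50,98],axis=0).round(1).tolist())
a=cv2.imread('pics/side7.png')[150:250,220:360]; cv2.imwrite('pics/c8.png',cv2.resize(a,None,fx=5,fy=5,interpolation=cv2.INTER_CUBIC))"
```

```text
t 7.53 switch xyz [-40.1   0.5  35.9] F(sw) [-0.62  0.3   0.4 ] w 0.4
[0.0048, -0.0005, 0.0121] (-28, 0, 31)
[0.0047, -0.0004, 0.0281] (-12, 0, 31)
turn [np.float64(-0.2), np.float64(179.8)] q6 1.5920303714790895 tool x [ 0.005 -0.    -1.   ]
side 323
[[-3.9, -21.8, 31.2], [34.4, 15.1, 74.3], [62.8, 20.9, 124.7]]
top 0
```

View pics/c8.png

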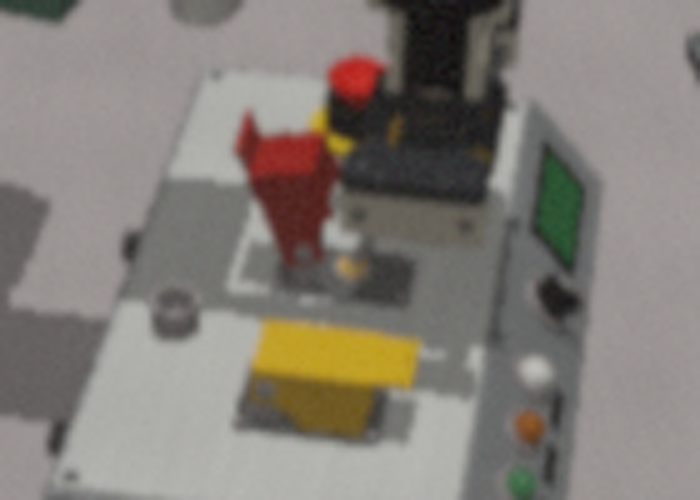

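The guard stays open by itself and the finger is in front of the bat. I lower a little and push the toggle towards the hinge.

step_arm:
  targets:
    - [[0.003,0,0.003,0],[0.005,0,0.006,0],[0.005,0,0.009,0],[0.005,0,0.012,0],[0.005,0,0.014,0]]

```text
time: 8.05
tool_pos: [582.5, -74.1, 152.4]
tcp_rot: [-2.97, 1.564, -0.108]
contact_force: [0.5, 0.4, 0.7]
grip_width: 0.3
```

step_arm:
  targets:
    - [[0,0,0.002,0],[0,0,0.004,0],[0,0,0.006,0],[0,0,0.008,0],[0,0,0.009,0]]

```text
time: 8.47
tool_pos: [574.6, -71.6, 153.1]
tcp_rot: [-2.974, 1.561, -0.113]
contact_force: [2.0, 0.6, 2.0]
grip_width: 0.4
```

```bash
python3 -c "
from h import *
show()"
```

```text
t 8.47 switch xyz [-18.    0.2  33.1] F(sw) [-1.81 -1.1   2.05] w 0.4
```

step_arm:
  targets:
    - [[0.001,0,0.002,0],[0.002,0,0.004,0],[0.003,0,0.006,0],[0.003,0,0.008,0],[0.003,0,0.01,0]]

```text
time: 8.88
tool_pos: [564.1, -68.7, 149.4]
tcp_rot: [-2.955, 1.563, -0.093]
contact_force: [0.1, 0.0, 0.1]
grip_width: 0.3
```

```bash
python3 -c "
from h import *
rows([(-3,0,31)])"
```

```text
t 8.88 switch xyz [-7.   0.2 29.4] F(sw) [-0.13 -0.06  0.11] w 0.3
[-0.0017, -0.0002, 0.004] (-3, 0, 31)
turn [np.float64(-0.2), np.float64(179.8)] q6 1.593273937027312 tool x [ 0.007 -0.001 -1.   ]
```

The force dropped to zero with the face past the snap point, so it should be over. I retreat and look.

step_arm:
  targets:
    - [[0,0,-0.01,0],[-0.003,0,-0.025,0],[-0.03,0,-0.035,0],[-0.065,0,-0.04,0],[-0.1,0,-0.04,0]]

```text
time: 9.3
tool_pos: [601.6, -79.9, 249.5]
tcp_rot: [-2.856, 1.567, 0.005]
contact_force: [1.2, -0.3, 0.1]
grip_width: 0.2
```

```bash
python3 -c "
from h import *
rows([(-40,0,150),(115,0,150),(100,0,82)])
c=bot.capture('side'); save(c,'side8')
a=cv2.imread('pics/side8.png')[150:250,220:360]; cv2.imwrite('pics/c9.png',cv2.resize(a,None,fx=5,fy=5,interpolation=cv2.INTER_CUBIC))"
```

```text
t 9.3 switch xyz [-46.2   0.7 129.5] F(sw) [-1.28 -0.03  0.11] w 0.2
[-0.0205, -0.0007, 0.0061] (-40, 0, 150)
[-0.0211, -0.0002, 0.1611] (115, 0, 150)
[0.0469, -0.0002, 0.1464] (100, 0, 82)
turn [np.float64(-0.2), np.float64(179.8)] q6 1.5919204089602612 tool x [ 0.004  0.    -1.   ]
```

View pics/c9.png

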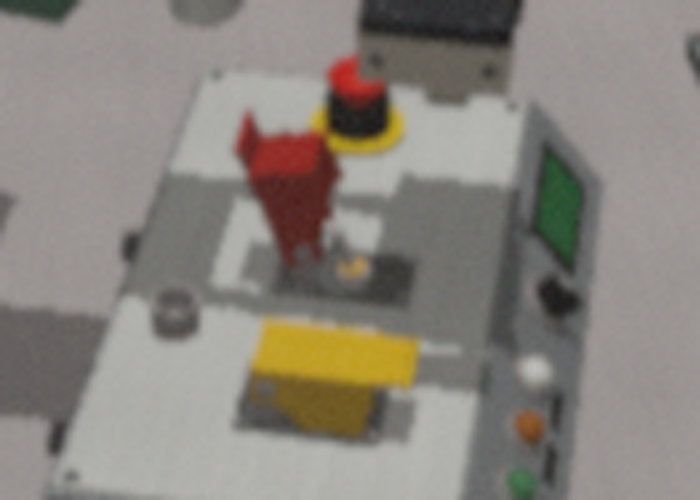

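The orange spot at (350,268) is the toggle's bushing, and the grey bat now shows at about (335,243), left of it, so it leans to the hinge. I check that by projection, then go over the guard to its back.

```bash
python3 -c "
from h import *
c=bot.capture('side'); H=420; f=H/2/np.tan(np.radians(c['fov_y'])/2); K=np.array([[f,0,c['cx']],[0,f,c['cy']],[0,0,1]])
P=np.array([F@np.array(q)+S for q in ((1,0,8.),(-10,0,33),(12,0,33))])
print((cv2.projectPoints(P,c['rvec'],c['tvec'],K,None)[0][:,0]-[220,150])*5)
"
```

```text
[[351.85628591 265.36258977]
 [372.56466192 232.95036669]
 [333.72457477 228.44200146]]
```

step_arm:
  targets:
    - [[-0.02,0,0,0],[-0.021,0,0.03,0],[-0.021,0,0.065,0],[-0.021,0,0.1,0],[-0.021,0,0.13,0]]

```text
time: 9.82
tool_pos: [476.2, -43.6, 273.4]
tcp_rot: [-3.05, 1.555, -0.188]
contact_force: [0.9, -0.5, -0.1]
grip_width: 0.8
```

step_arm:
  targets:
    - [[0,0,0.02,0],[0,0,0.035,0],[0.015,0,0.035,0],[0.04,0,0.035,0],[0.06,0,0.035,0]]

```text
time: 10.23
tool_pos: [442.5, -33.9, 211.7]
tcp_rot: [-3.056, 1.555, -0.194]
contact_force: [-0.1, -0.9, -0.3]
grip_width: 0.0
```

```bash
python3 -c "
from h import *
rows([(80,0,84),(50,0,84),(25,0,90)])"
```

```text
t 10.23 switch xyz [119.5  -0.   91.7] F(sw) [-0.12  0.89 -0.34] w 0.0
[0.0083, -0.0001, -0.0393] (80, 0, 84)
[0.0088, -0.0002, -0.0693] (50, 0, 84)
[0.0031, -0.0002, -0.0944] (25, 0, 90)
turn [np.float64(-0.2), np.float64(179.8)] q6 1.5999751078172122 tool x [ 0.015 -0.003 -1.   ]
```

Projection confirms ON (expected ON tip at (334,228), OFF at (373,233)). Now I push the guard forward from behind.

step_arm:
  targets:
    - [[0.006,0,-0.01,0],[0.008,0,-0.02,0],[0.008,0,-0.028,0],[0.008,0,-0.034,0],[0.008,0,-0.04,0]]

```text
time: 10.65
tool_pos: [482.6, -45.4, 205.1]
tcp_rot: [-3.06, 1.553, -0.198]
contact_force: [-0.7, 0.5, 0.2]
grip_width: 0.3
```

step_arm:
  targets:
    - [[0,0,-0.005,0],[0,0,-0.01,0],[0,0,-0.014,0],[0,0,-0.018,0],[0,0,-0.022,0]]

```text
time: 11.07
tool_pos: [504.1, -51.6, 205.6]
tcp_rot: [-3.06, 1.553, -0.198]
contact_force: [0.2, -0.6, -0.6]
grip_width: 0.4
```

step_arm:
  targets:
    - [[0,0,-0.005,0],[0,0,-0.01,0],[0,0,-0.015,0],[0,0,-0.02,0],[0,0,-0.025,0]]

```text
time: 11.48
tool_pos: [528.6, -58.6, 206.0]
tcp_rot: [-3.06, 1.553, -0.198]
contact_force: [-0.9, 0.1, 0.8]
grip_width: 0.8
```

```bash
python3 -c "
from h import *
rows([(15,0,90),(80,0,150)])
c=bot.capture('side'); save(c,'side9')
a=cv2.imread('pics/side9.png')[150:250,220:360]; cv2.imwrite('pics/c10.png',cv2.resize(a,None,fx=5,fy=5,interpolation=cv2.INTER_CUBIC))"
```

```text
t 11.48 switch xyz [29.9  0.2 86. ] F(sw) [0.88 0.15 0.85] w 0.8
[-0.0037, -0.0003, -0.015] (15, 0, 90)
[-0.0648, -0.0002, 0.049] (80, 0, 150)
turn [np.float64(-0.2), np.float64(179.8)] q6 1.5949852729449654 tool x [ 0.017 -0.003 -1.   ]
```

View pics/c10.png

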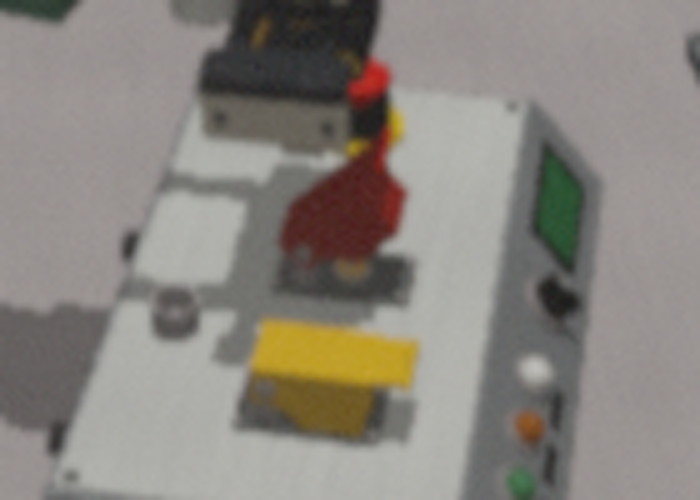

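The guard is caught mid-fall, well forward of vertical, and the finger has no load. That was my twelfth picture, so I check the rest by numbers.

step_arm:
  targets:
    - [[-0.01,0,0.015,0],[-0.025,0,0.03,0],[-0.045,0,0.05,0],[-0.065,0,0.07,0],[-0.085,0,0.09,0]]

```text
time: 11.95
tool_pos: [440.4, -33.5, 290.0]
tcp_rot: [-3.062, 1.553, -0.2]
contact_force: [1.4, 0.5, 0.2]
grip_width: 0.4
```

step_arm:
  targets:
    - [[0,0.03,0,0],[0,0.06,0,0],[0,0.1,0,0],[0,0.14,0,0],[0,0.18,0,0]]

```text
time: 12.37
tool_pos: [389.9, -207.8, 290.1]
tcp_rot: [-3.082, 1.552, -0.219]
contact_force: [1.5, -0.5, 0.2]
grip_width: 0.7
```

```bash
cat > chk.py <<'E'
from h import *
show(); cs={n:bot.capture(n) for n in ("side","top")}
old=dict(np.load("side0.npz"))
for tag,c in (("start",old),("now",cs["side"])):
    p=(cloud(c)-S)@F; hsv=cv2.cvtColor(c["color"],cv2.COLOR_RGB2HSV).astype(int); h,s=hsv[...,0],hsv[...,1]
    red=(s>110)&((h<8)|(h>172)); yel=(s>120)&(h>18)&(h<35)
    for nm,m,y0 in (("red",red,0),("yel",yel,115),("estop",red,-145)):
        k=m&(abs(p[...,1]-y0)<45)&(p[...,2]>15)&(p[...,2]<130)&(abs(p[...,0])<90); q=p[k]
        q=q[q[:,2]>np.percentile(q[:,2],50)]
        print(tag,nm,k.sum(),"x",np.percentile(q[:,0],[3,97]).round(1),"z",np.percentile(q[:,2],[5,50,98]).round(1), "tilt dz/dx",np.polyfit(q[:,0],q[:,2],1)[0].round(3))
# changed pixels against the start in each view, by depth
for n in cs:
    o=dict(np.load(n+"0.npz")); d=cv2.absdiff(o["color"],cs[n]["color"]).max(2); p=cloud(cs[n]); po=cloud(o)
    dz=np.abs(np.nan_to_num(p[...,2])-np.nan_to_num(po[...,2]))
    m=((dz>12)&(np.nan_to_num(po[...,2])<250)).astype(np.uint8); m=cv2.morphologyEx(m,cv2.MORPH_OPEN,np.ones((3,3)))
    k,l,st,ce=cv2.connectedComponentsWithStats(m)
    for i in range(1,k): print(n,"changed",st[i].tolist(),np.nanmedian(po[l==i],0).round())
E
python3 chk.py
```

```text
t 12.37 switch xyz [122.5 181.7 170.1] F(sw) [-1.57  0.06  0.19] w 0.7
start red 347 x [-43.5  30.5] z [42.2 43.5 46.3] tilt dz/dx 0.002
start yel 439 x [-43.6  30. ] z [42.2 43.4 46. ] tilt dz/dx -0.004
start estop 93 x [ 6.6 34.5] z [43.7 45.9 50.3] tilt dz/dx -0.054
now red 353 x [-43.6  30.8] z [42.  43.3 46.3] tilt dz/dx -0.001
now yel 442 x [-44.3  31. ] z [42.3 43.5 45.6] tilt dz/dx 0.006
now estop 95 x [ 6.  34.1] z [43.6 45.9 49.3] tilt dz/dx 0.062
side changed [159, 1, 94, 192, 8774] [339. 977.  44.]
side changed [107, 26, 30, 114, 891] [-143. 1081.   -3.]
side changed [101, 131, 14, 11, 86] [-103.  578.    1.]
side changed [142, 155, 39, 30, 755] [205. -10. 223.]
side changed [122, 285, 12, 10, 95] [ 185. -440.  238.]
side changed [136, 326, 12, 7, 42] [ 228. -540.  245.]
top changed [292, 192, 102, 90, 3895] [ 446. -296.    3.]
top changed [289, 280, 3, 3, 9] [281. -63.   3.]
top changed [172, 287, 90, 119, 4827] [ 99. 202.   1.]
top changed [280, 319, 30, 77, 1210] [ 71. -78.   6.]
```

```bash
python3 -c "
from h import *
print(bot.close_job()); show()"
```

```text
the job is handed in; nothing more can be done
None
the job is handed in; nothing more can be done
```

The red guard was opened, the toggle was flipped to ON, and the guard was tipped shut again. I then backed the arm clear and handed the job in at about 12.4 s. No verdict is reported.

- **Opening:** I pressed the closed fingertip against the lip bead and lifted it along its arc. The highest force I read was about 9 N, against the 30 N limit. A later picture showed the guard standing open by itself.
- **Toggle:** I pushed the bat towards the hinge until the force dropped to zero past the snap point. With the guard still open, a picture showed the bat where the ON position should appear. It is hidden now, so I could not check it again after the guard closed.
- **Last checks:** The red guard's height and tilt match the start picture (top 43 mm above the deck, flat), and so do the yellow guard and the emergency stop. The depth comparison showed changes only where the arm is or was, or in the background, and none at any loose thing. In the final views the arm hides parts of the bench.
- **Disagreements:** The two cameras placed the red guard about 5 mm apart sideways. The lip was met about 3 mm nearer the fascia than I had measured, and I corrected for that by touch.

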